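# Clamp a canvas brace in the counter jig

### The arm

A 6-joint arm with a two-finger parallel gripper is mounted at the origin on the work surface. World frame = base frame: x ahead of the robot, y to its left, z up, the work surface at z = 0. Lengths are in mm, angles in rad, forces in N, time in s.
With the tool pointing down it reaches from about 350 to 875 mm from the base axis. Payload 4.2 kg.
Tool frame: the origin (TCP) lies midway between the tips of the shut fingers; the grasp point (between the pads) lies 19 mm behind it (arm.grip_depth is the distance from the TCP to the grasp point, in mm); z points along the fingers, x is the direction in which the jaws open and shut, and the axes are right-handed (so a half turn about z gives the same grasp; the last joint's range is limited). The gripper opens to 85 mm and grips with 20 to 120 N. Pads are 22 mm wide; open, the fingers measure 114 mm over their backs; the gripper's body (76 mm by 85 mm) begins 54 mm behind the grasp point. The pads swing forward as they close: fully open they stand 13 mm farther back than shut.
Start: joints at [1.552, 0.385, 0.008, 0, -1.194, -0.259], TCP at [171.368, 601.026, 231.312] pointing down, gripper open.
Joint ranges: [-3.14, 3.14], [-1.21, 2.06], [-1.07, 1.41], [-3.16, 2.05], [-2.99, -0.16], [-3.1, 3.1]. Speed limits (rad/s): [2.79, 2.79, 3.14, 3.14, 3.14, 3.14].

### API

Orientations are given as a unit quaternion [x, y, z, w].
In Python, from bench import arm, eyes, find_in, silhouettes gives the robot as it stands. The module is installed in compiled form; this text tells all that it offers.
- The arm moves only by the tool play_rows, never from a script. Its arguments are lists of equal length, an entry for each row: "offset": the shift along the world's x, y, z in mm, a list of three; "turn": the turn about the world's z in rad. In form: {"offset": [[x, y, z], ...], "turn": [turn, ...]}. A call has 1 to 12 rows; each row shifts and turns the pose as measured when the row begins; what a row does not reach is not made up. A row lasts 1/10 s, in which the tool goes at most 50 mm and 8.59 degrees, less where a joint would pass 70% of its speed; a pose out of reach is approached as far as the arm can. A call is refused whole if a number of a shift passes 50 or a number of a turn 0.15, either way. A call with a gripper value outside its range is refused whole. "grip" is the gripper's target within -1 to 1 (fully open at 1, half-way at 0, shut at -1), set as the call begins (left out, the last holds). The fingers move at their own pace and stop on an object; the grip force is fixed at half the most. Time passes only in rows, so rows that do not move let the fingers close. It gives the time, the measured TCP pose, the force and the opening at its end, in the units of the state.
- arm.read_state(): the state, without advancing time (a new reading comes with each control period).
- eyes.get_image(name): name is "side" or "top"; returns (picture, depth): 400x640x3 uint8, red, green, blue; 400x640 float32, mm along the optical axis (not along the pixel's ray), 0 where there is no reading.
- eyes.camera_params(name): a dict with "camera_matrix" (3x3 intrinsics, pixels), "camera_from_world" (4x4, takes a point from world to camera coordinates). Camera axes: x right, y down, z forward; pixel columns grow to the right and rows downward; lengths in mm; the calibration is good to about 2 mm. A picture is of the moment at which its call begins. camera_params takes no time and is no camera call.
- arm.job_done(): hands the job in, once; it reports no verdict.
Trained networks look in the newest picture that a camera, given by its name, has taken for a name from the list of things; names that differ only in an ending like _2 or _b are one class to them, and where a whole thing is asked for, a point or a joint stands for the part that bears it (a point fixed in the world has none). Each returns a list of dicts, best first, with "score" (0 to 1); they miss things now and then, are a little off and sometimes report something else, mostly with a low value. They report only what shows in the picture. A call takes as long as a camera call. They do not tell look-alikes from the thing itself.
- find_in(camera, query): "bbox" ([centre column, centre row, width, height] in pixels, round what is visible of it).
- silhouettes(camera, query): "mask" (400x640 bool, what is visible of it) and "bbox" ([centre column, centre row, width, height] in pixels, round what is visible of it).
The state is a dict: "clock": time; "joints": joint angles; "joint_vel": joint speeds; "joint_efforts": joint torques, N m; "position": TCP position; "ee_rot": TCP orientation; "contact_force": force on the tool from outside, world axes, zero at the start; "wrist_torque": the same for the moment, N m; "gripper_width": finger opening in mm.
Only numpy, scipy, OpenCV 4.12 (cv2) and the standard library are available. Lean on these libraries where they do the work, as an engineer would, in place of code of your own. Each camera call takes 0.05 s, during which the arm holds its last target. There are 200 camera calls.

### The job

At the art shop's counter, slide the loose wooden brace lengthwise and lying flat into the channel of the clamping jig, under its bridge, until its end is fully home against the end stop. Then turn the knurled thumbscrew on the bridge clockwise until its foot is seated firmly on the wood, stopping when the resistance clearly rises so that the wood is not dented by overtightening. Let go, and do not disturb the tin, the jar and the oil stick standing by.

Things in the scene. Friction and masses are not known exactly. Their poses are not given: they have to be found in the camera images.
- jig: Clamping jig, fixed to the counter: plywood base 130 x 110 x 12 mm. Origin at the base's underside, z up, x along the channel towards the end stop, y left. Base spans x = -70 to +60 mm; channel floor z = 12 mm. Two rails 10 mm high, inner faces 43 mm apart, from x = -45 to +50 mm, flared from x = -45 out to -70 mm. The open mouth looks to -x.
- mouth (a point): Middle of the channel's mouth, on its floor at the base's front edge (jig x = -70, y = 0, z = 12 mm), where the flared lips stand about 57 mm apart. Axes as the jig's.
- stop (a point): Middle of the end stop's face, at jig x = 50, y = 0, z = 21 mm; the brace's far end must rest against it. Axes as the jig's.
- bridge (a point): Middle of the top of the dark steel bridge over the channel (jig x = 3, y = 0, z = 60 mm). The bridge spans jig x = -12 to +18 mm, its underside is 50 mm above the counter, its legs stand at 32 to 44 mm either side. Axes as the jig's.
- screw_head (a point): Centre of the brass knurled thumbscrew head, on its upright axis (jig x = 3, y = 0, z = 91 mm); axes as the jig's, they do not turn with the head. The head is a cylinder 28 mm across and 22 mm high, 80 to 102 mm above the counter, 20 mm clear of the bridge's top. It turns without rising or sinking.
- thumbscrew: The thumbscrew itself, turning on its upright axis; origin at the head's underside. Clockwise from above lowers the foot 2.5 mm per rad. Friction is 0.22 N m (paused, it may read either way round); clamp force adds 0.0025 N m per N. A rise of 0.06 to 0.16 N m over the free-running reading is well seated, 0.2 too much; this spans 0.4 rad. It stays put. Seating needs 1.6 to 3 rad.
- foot: The screw's steel pressure foot, a disc 24 mm across and 5 mm thick under the bridge; origin at the centre of its underside, z up. It starts 2 to 7 mm above the height of the brace's upper face. It floats on the spindle with up to 2 mm of lost motion: it touches the wood lightly (about 1 N) and truly bears on it only up to 2 mm (0.8 rad) later.
- brace_centre (a point): Centre of the loose wooden brace: a square-ended pine bar 180 mm long (x axis), 38 mm wide (y), 18 mm thick (z), about 0.1 kg, lying flat on the counter; either end may go in first. Fully home, its centre is at jig x = -40, y = 0 (2.5 mm either way), z = 21 mm, and 60 mm of it stick out in front of the jig's base.
- tin: Bystander: a paint tin, 66 mm across, 85 mm high; origin at the centre of its underside.
- jar: Bystander: a glass jar with a black cap, 56 mm across, 70 mm high; origin at the centre of its underside.
- oil_stick: Bystander: a thick oil stick standing on end, 38 mm across, 108 mm high; origin at the centre of its underside.
There are look-alikes about, which are no part of the job. There is more than one size of the part that bears brace_centre; the job needs the largest.

How it is judged (in metres and radians):
On the way, in this order (a step that is already met when the one before it is completed fails the run):
1. the brace lies flat in the channel, its end against the stop, not yet clamped (x of brace_centre in the frame of jig above -0.0435 m and y of brace_centre in the frame of jig between -0.005 and 0.005 m and z of brace_centre in the frame of jig below 0.024 m and angle between the x axis of brace_centre and the x axis of jig, either way round below 0.06 rad and contact force between foot and brace below 10 N), for 0.2 s.
2. the foot is seated on the brace with at least 12 N (contact force between foot and brace above 12 N), for 0.2 s.
At the end, for the whole second after the job is handed in: The brace lies flat in the channel, its end within 3.5 mm of the stop, straight within 0.06 rad and at rest, and the foot holds it with 12 to 80 N; the bystanders stand within 25 mm of where they were (x of brace_centre in the frame of jig above -0.0435 m and y of brace_centre in the frame of jig between -0.005 and 0.005 m and z of brace_centre in the frame of jig below 0.024 m and angle between the x axis of brace_centre and the x axis of jig, either way round below 0.06 rad and angle between brace_centre's own z axis and vertical below 0.06 rad and linear speed of brace below 0.01 m/s and contact force between foot and brace between 12 and 80 N); the robot touches nothing.
It fails at once if the foot presses on the brace with more than 80 N (overtightened) (contact force between foot and brace above 80 N).
It fails at once if a bystander is moved by more than 25 mm or tipped over (distance of any of tin, jar, oil_stick from where it was at the start of the episode above 0.025 m or angle between any of tin, jar, oil_stick's own z axis and vertical above 0.5 rad).
It also fails if it takes over 72 s, if anything falls off the work surface, if the arm or the gripper's body presses on something with over 40 N, if the wrist force passes 120 N, or if a joint passes its speed limit or range.

## Working session

There is one attempt and no reset: what is moved stays moved. The work goes in short steps, Python scripts to look and compute and a tool call to move; the robot and the scene stay as the last step left them, time stands still between calls to the robot, and variables do not carry over. Pictures are saved under pics/ and viewed, on a budget of 10 in all, crops included, one or two more only if the job needs it, and the job is handed in when it is done.

Besides the shell and the picture viewer there is one more tool, called after ">>>" as name(argument=value, ...), one argument or row to a line, values as JSON. play_rows: Moves the arm, as the interface text tells. Its arguments: {"type":"object","properties":{"offset":{"type":"array","items":{"type":"array","items":{"type":"number"}}},"turn":{"type":"array","items":{"type":"number"}},"grip":{"type":"number"}},"required":["offset","turn"]}

```bash
mkdir -p pics; cat > h.py <<'E'
import numpy as np, cv2
from bench import arm, eyes, find_in, silhouettes
def cloud(name,d):
    p=eyes.camera_params(name);K=np.array(p["camera_matrix"]);T=np.linalg.inv(np.array(p["camera_from_world"]))
    v,u=np.mgrid[0:400,0:640]
    P=np.stack([(u-K[0,2])/K[0,0]*d,(v-K[1,2])/K[1,1]*d,d],-1)
    W=P@T[:3,:3].T+T[:3,3]; W[d<=0]=np.nan
    return W
def proj(name,X):
    p=eyes.camera_params(name);K=np.array(p["camera_matrix"]);M=np.array(p["camera_from_world"])
    c=M[:3,:3]@np.array(X,float)+M[:3,3]; c=K@c; return c[:2]/c[2]
E
python3 - <<'E'
from h import *
ims=[]
for n in("top","side"):
    im,d=eyes.get_image(n); np.savez(f"{n}.npz",im=im,d=d); ims.append(im)
    cv2.imwrite(f"pics/{n}1.png",im[...,::-1])
    W=cloud(n,d)
    T=np.linalg.inv(np.array(eyes.camera_params(n)["camera_from_world"]));print(n,T[:3,3].round())
    for q in("jig","brace_centre","screw_head","bridge","tin","jar","oil_stick"):
        for r in silhouettes(n,q)[:4]:
            m=r["mask"];w=W[m];w=w[~np.isnan(w[:,0])]
            print(q,round(r["score"],2),np.round(r["bbox"]),m.sum(),np.median(w,0).round() if len(w) else None, np.percentile(w[:,2],95).round() if len(w) else None)
print(arm.read_state())
E
```

```text
top [ 410. -116.  800.]
jig 0.65 [240. 174.  64.  75.] 3796 [605.  34.  14.] 100.0
brace_centre 0.93 [372. 319.  54.  51.] 1020 [ 328. -215.   12.] 14.0
brace_centre 0.77 [462. 241.  44.  58.] 943 [ 472. -400.   12.] 14.0
brace_centre 0.72 [359. 221.  51.  89.] 1708 [ 505. -200.   18.] 20.0
screw_head 0.74 [237. 174.  64.  76.] 3725 [605.  34.  14.] 100.0
bridge 0.78 [239. 171.  67.  75.] 3780 [604.  33.  14.] 100.0
tin 0.83 [281.  94.  38.  47.] 1375 [738. -54.  83.] 86.0
jar 0.85 [344.  98.  30.  37.] 880 [ 737. -171.   68.] 72.0
oil_stick 0.73 [408. 125.  28.  41.] 635 [ 679. -286.   89.] 108.0
side [  75. -609.  505.]
jig 0.59 [292. 190.  76.  67.] 2461 [604.  29.  19.] 90.0
jig 0.42 [442. 231.  31.  57.] 1161 [ 672. -298.   61.] 108.0
brace_centre 0.7 [338. 273. 104.  40.] 2157 [ 498. -204.   18.] 20.0
brace_centre 0.62 [417. 353.  35.  76.] 1353 [ 460. -404.   13.] 14.0
brace_centre 0.58 [258. 334.  86.  29.] 1498 [ 323. -219.   13.] 14.0
screw_head 0.65 [292. 193.  74.  67.] 2470 [604.  28.  19.] 90.0
bridge 0.75 [292. 192.  75.  64.] 2426 [604.  28.  19.] 89.0
tin 0.74 [365. 
[... 167 characters left out ...]
8.0
{'clock': 0.8, 'joints': array([ 1.55157381e+00,  3.84681171e-01,  7.88138339e-03,  1.73980755e-05,
       -1.19401724e+00, -2.58618258e-01]), 'joint_vel': array([-0.00122516,  0.00085388,  0.00118793, -0.00120197, -0.00069116,
        0.00085206]), 'joint_efforts': array([-1.63386185e-04, -3.92034209e+01,  1.88609737e+01,  4.19055194e+00,
       -3.58359512e-04, -1.81686730e-06]), 'position': array([171.38864497, 601.00742122, 231.31873643]), 'ee_rot': array([-6.02381226e-01,  7.98208531e-01, -1.31379974e-05, -3.22356831e-08]), 'contact_force': array([ 0.47988549, -0.6417488 ,  0.2784857 ]), 'wrist_torque': array([0.03586588, 0.01637717, 0.01290975]), 'gripper_width': 85.60342614924905}
```

View pics/top1.png

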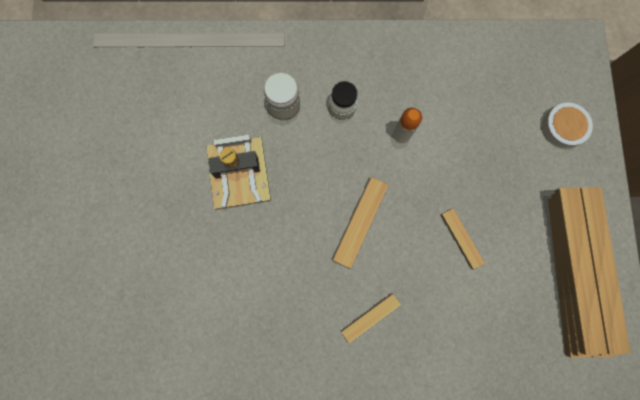

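View pics/side1.png

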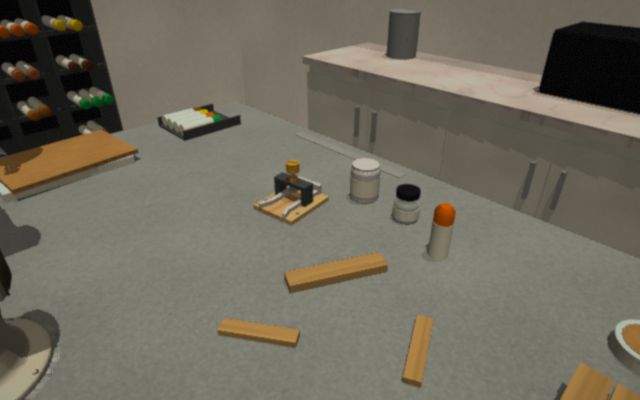

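Top view: there are three loose bars, at (359,221), (462,240) and (371,318), plus a stack at (590,270). The bar at (359,221) is the only one about 180 mm long and 18 mm thick; the two small ones are 12-13 mm thick and the stack is not loose. The jig is at (238,172) with its mouth facing down the image (-x). I'll measure both and confirm in a crop.

```bash
cat > meas.py <<'E'
from h import *
from scipy.optimize import minimize
def brace(n,im,d,near,zr=(14,23)):
    W=cloud(n,d); m=(abs(W[...,2]-sum(zr)/2)<(zr[1]-zr[0])/2)&(np.hypot(W[...,0]-near[0],W[...,1]-near[1])<115)
    nl,l,s,c=cv2.connectedComponentsWithStats(m.astype(np.uint8)); i=1+np.argmax(s[1:,4]); p=W[l==i]
    (c,(w,h),a)=cv2.minAreaRect(p[:,:2].astype(np.float32)); 
    q=p[:,:2]-np.mean(p[:,:2],0); e=np.linalg.svd(q,full_matrices=False)[2][0]
    return np.round(c,1),np.round((w,h),1),round(float(np.arctan2(e[1],e[0])),3),np.median(p[:,2]).round(1),len(p)
def pts(n,d,near,r,zr):
    W=cloud(n,d).reshape(-1,3); return W[(np.hypot(W[:,0]-near[0],W[:,1]-near[1])<r)&(W[:,2]>zr[0])&(W[:,2]<zr[1])]
E
python3 - <<'E'
from meas import *
for n in("top","side"):
    z=np.load(n+".npz");im,d=z["im"],z["d"]
    print(n,"brace",brace(n,im,d,(505,-200)))
    for lab,r,zr in(("base",110,(7,26)),("bridge",80,(54,66)),("head",80,(94,108)),("floor",60,(-5,4))):
        p=pts(n,d,(605,34),r,zr)
        if len(p)<5: print(lab,len(p));continue
        (c,wh,a)=cv2.minAreaRect(p[:,:2].astype(np.float32)); e=np.linalg.svd(p[:,:2]-p[:,:2].mean(0),full_matrices=False)[2][0]
        print(lab,len(p),np.round(c,1),np.round(wh,1),round(a,1),"pca",round(float(np.arctan2(e[1],e[0])),3),np.median(p,0).round(1))
z=np.load("top.npz")["im"]
a=cv2.resize(z[125:225,190:290],(500,500),interpolation=cv2.INTER_CUBIC); b=cv2.resize(z[170:290,320:400],(300,450),interpolation=cv2.INTER_CUBIC)
b=cv2.copyMakeBorder(b,0,50,0,0,cv2.BORDER_CONSTANT)
cv2.imwrite("pics/crop1.png",np.hstack([a,b])[...,::-1])
E
```

```text
top brace (array([ 508.1, -202.2]), array([ 38.1, 180.4]), 2.689, np.float64(17.8), 1812)
base 2572 [609.3  37.7] [131.8 110.2] 8.6 pca 3.004 [589.1  31.1  12.3]
bridge 597 [617.5  38.7] [30.4 87.7] 8.7 pca 1.741 [614.6  28.9  59.8]
head 221 [617.3  38.4] [28.6 27.6] 2.5 pca -2.542 [616.2  37.9 101.5]
floor 91 [585.6  -5.4] [ 31.  104.7] 64.3 pca 2.73 [ 6.12e+02 -2.05e+01 -2.00e-01]
side brace (array([ 504.7, -201.3]), array([ 41.5, 179.8]), 2.688, np.float64(18.6), 1618)
base 1370 [606.1  38.5] [133.5 113.5] 8.5 pca 2.72 [587.7  22.2  13.3]
bridge 325 [615.3  39.2] [33.5 89.9] 8.3 pca -1.388 [609.2  30.4  60.4]
head 105 [613.1  39.1] [26.3 27.6] 4.2 pca 2.538 [611.6  35.3 101.7]
floor 78 [589.7  -5.3] [ 35.2 109. ] 68.4 pca 3.137 [613.2 -17.4   1. ]
```

View pics/crop1.png

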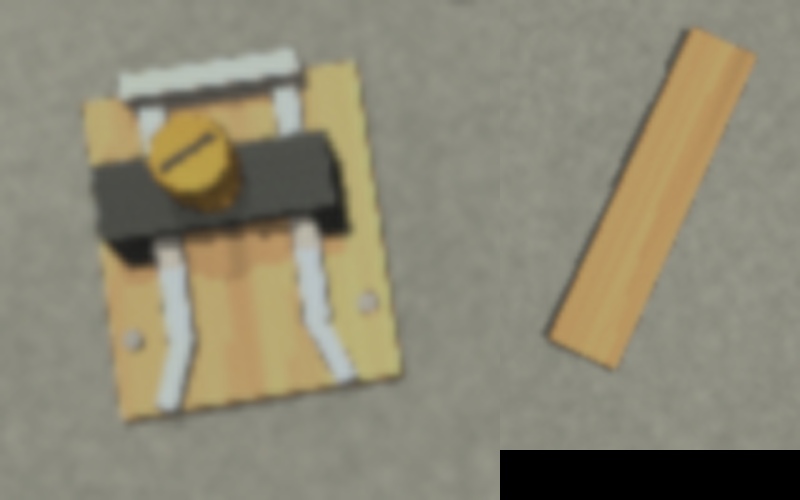

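The crop confirms it: the large bar is the only match for 180 x 38 x 18 mm. The jig's yaw is +0.15 rad, its origin is near (613,38.5), and the channel is empty. The brace centre is near (506.5,-201.7) with yaw -0.453. I'll grip it 60 mm back from centre, at about (452.5,-175.4).

>>> play_rows(
  offset=[
    [21, -39, 0],
    [21, -39, 0],
    [21, -39, 0],
    [21, -39, 0],
    [21, -39, 0],
    [21, -39, 0],
    [21, -39, 0],
    [21, -39, 0],
    [21, -39, 0],
    [21, -39, 0],
    [21, -39, 0],
    [21, -39, 0],
  ],
  turn=[-0.015, -0.015, -0.015, -0.015, -0.015, -0.015, -0.015, -0.015, -0.015, -0.015, -0.015, -0.015],
  grip=0.3,
)

```text
clock: 2.0
position: [427.3, 119.3, 232.7]
ee_rot: [-0.53, 0.848, 0.001, 0.005]
contact_force: [1.6, 0.2, 0.6]
gripper_width: 55.5
```

>>> play_rows(
  offset=[
    [5, -45, -20],
    [5, -45, -20],
    [5, -45, -20],
    [5, -45, -20],
    [5, -45, -20],
    [5, -45, -20],
    [0, 0, 0],
  ],
  turn=[0, 0, 0, 0, 0, 0, 0],
)

```text
clock: 2.7
position: [460.4, -159.2, 114.2]
ee_rot: [-0.528, 0.849, -0.001, 0.011]
contact_force: [-1.6, -0.1, 1.0]
gripper_width: 55.7
```

>>> play_rows(
  offset=[
    [-8, -16, 0],
    [0, 0, -30],
    [0, 0, -30],
    [0, 0, -25],
    [0, 0, -6],
    [0, 0, 0],
    [0, 0, 0],
  ],
  turn=[0, 0, 0, 0, 0.006, 0, 0],
)

```text
clock: 3.4
position: [456.0, -177.1, 24.1]
ee_rot: [-0.53, 0.848, -0.004, 0.014]
contact_force: [0.6, 0.4, -0.5]
gripper_width: 55.4
```

```bash
python3 - <<'E'
from h import *
s=arm.read_state();print(s["position"].round(1),s["ee_rot"].round(3),s["contact_force"].round(1))
im,d=eyes.get_image("side")
u,v=map(int,proj("side",s["position"]));print(u,v)
cv2.imwrite("pics/g1.png",cv2.resize(im[max(v-75,0):v+75,max(u-100,0):u+100],(800,600),interpolation=cv2.INTER_CUBIC)[...,::-1])
E
```

```text
[ 456.  -177.1   24.1] [-0.53   0.848 -0.004  0.014] [ 0.6  0.4 -0.5]
306 271
```

View pics/g1.png

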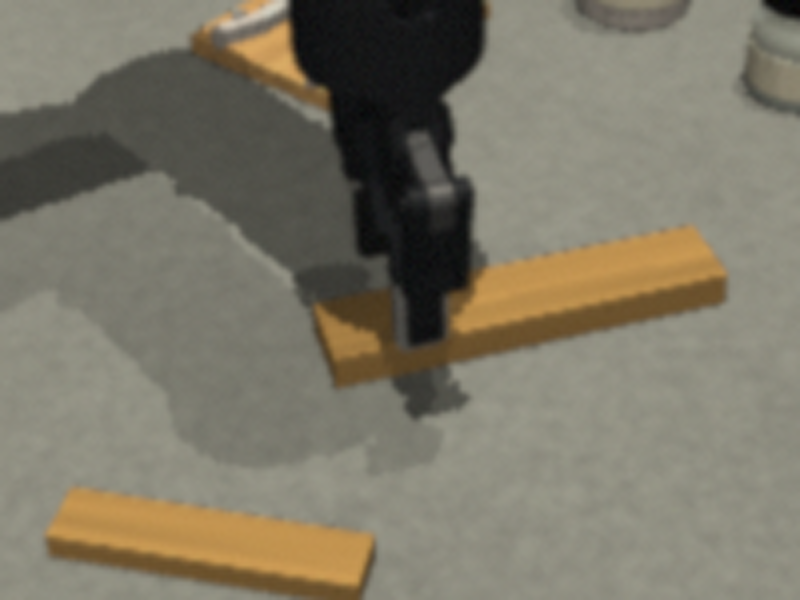

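The side crop shows the finger straddling the brace near its rear end at crop (420,345), about 56 mm from centre and well centred across. I'll go down slowly and watch the force.

>>> play_rows(
  offset=[
    [0, 0, -5],
    [0, 0, -5],
    [0, 0, -5],
    [0, 0, -3],
    [0, 0, 0],
    [0, 0, 0],
  ],
  turn=[0, 0, 0, 0, 0, 0],
  grip=0.1,
)

```text
clock: 4.05
position: [458.5, -177.0, 7.9]
ee_rot: [-0.531, 0.847, -0.006, 0.017]
contact_force: [-0.0, 0.5, -0.2]
gripper_width: 47.0
```

>>> play_rows(
  offset=[
    [0, 0, -2],
    [0, 0, -2],
    [0, 0, 0],
  ],
  turn=[0, 0, 0],
)

```text
clock: 4.35
position: [458.6, -177.1, 3.7]
ee_rot: [-0.531, 0.847, -0.006, 0.017]
contact_force: [-0.7, 0.4, -0.1]
gripper_width: 47.0
```

>>> play_rows(
  offset=[
    [-2, 0, -2],
    [0, 0, -1],
    [0, 0, 0],
  ],
  turn=[0, 0, 0],
)

```text
clock: 4.65
position: [456.4, -177.1, 0.4]
ee_rot: [-0.531, 0.847, -0.006, 0.017]
contact_force: [-0.5, -0.1, -0.1]
gripper_width: 47.0
```

>>> play_rows(
  offset=[
    [0, 0, 0],
    [0, 0, 0],
    [0, 0, 0],
    [0, 0, 0],
    [0, 0, 0],
    [0, 0, 0],
  ],
  turn=[0, 0, 0, 0, 0, 0],
  grip=-1,
)

```text
clock: 5.25
position: [456.4, -177.0, 0.8]
ee_rot: [-0.531, 0.847, -0.006, 0.017]
contact_force: [-0.6, -0.8, 1.6]
gripper_width: 37.0
```

>>> play_rows(
  offset=[
    [0, 0, 5],
    [0, 0, 10],
    [0, 0, 12],
    [0, 0, 12],
    [0, 0, 8],
    [0, 0, 0],
    [0, 0, 0],
  ],
  turn=[0, 0, 0, 0, 0, 0, 0],
)

```text
clock: 5.95
position: [455.5, -176.9, 51.9]
ee_rot: [-0.531, 0.847, -0.006, 0.017]
contact_force: [-0.0, -0.2, -0.5]
gripper_width: 36.5
```

```bash
cat > inhand.py <<'E'
from h import *
s=arm.read_state(); q=s["ee_rot"]; yaw=2*np.arctan2(q[1],q[0]); p=s["position"]
print(p.round(1),q.round(4),"F",s["contact_force"].round(1),"M",s["wrist_torque"].round(2),"yaw",round((yaw+np.pi)%(2*np.pi)-np.pi,3), "j6",s["joints"][5].round(2))
f=yaw-np.pi/2; ax=np.array([np.cos(f),np.sin(f)]); ax=ax*np.sign(ax[0])
def look(n):
    im,d=eyes.get_image(n); W=cloud(n,d).reshape(-1,3)
    im=im.reshape(-1,3).astype(int)
    r=W[:,:2]-p[:2]; a=r@ax; b=r@[-ax[1],ax[0]]
    wood=(im[:,0]-im[:,2]>40)
    m=(a>30)&(a<175)&(abs(b)<40)&(W[:,2]>p[2]+5)&(W[:,2]<p[2]+40)&wood
    P=W[m]; A=np.c_[P[:,:2]-p[:2],np.ones(len(P))]
    t=abs(P[:,2]-np.median(P[:,2]))<6
    c=np.linalg.lstsq(A[t],P[t,2],rcond=None)[0]
    e=np.linalg.svd(P[t][:,:2]-P[t][:,:2].mean(0),full_matrices=False)[2][0]
    bm=[np.median(b[m][t][(a[m][t]>x)&(a[m][t]<x+20)]).round(1) for x in range(40,150,20)]
    print(n,t.sum(),"pitch",round(c[:2]@ax,4),"roll",round(c[:2]@[-ax[1],ax[0]],4),"ztop@tcp",c[2].round(1),"yaw",np.arctan(e[1]/e[0]).round(4),"hand",np.arctan2(ax[1],ax[0]).round(4),"a99",np.percentile(a[m][t],99.5).round(1),"b",bm)
    return im.reshape(400,640,3)
if __name__=="__main__":
    look("top"); look("side")
E
python3 inhand.py
```

```text
[ 455.5 -176.9   51.9] [-0.5307  0.8474 -0.0061  0.0171] F [-0.  -0.2 -0.5] M [-0.04  0.16  0.01] yaw -2.023 j6 1.18
top 475 pitch -0.0066 roll -0.0047 ztop@tcp 69.4 yaw -0.9081 hand -0.4518 a99 146.7 b [np.float64(nan), np.float64(nan), np.float64(15.1), np.float64(4.9), np.float64(0.2), np.float64(-0.7)]
side 1035 pitch -0.0036 roll 0.06 ztop@tcp 69.5 yaw -0.4379 hand -0.4518 a99 143.6 b [np.float64(-5.4), np.float64(-5.8), np.float64(-4.9), np.float64(-4.6), np.float64(-3.8), np.float64(-3.8)]
  return _methods._mean(a, axis=axis, dtype=dtype,
  ret = ret.dtype.type(ret / rcount)
```

Held level, with the brace's underside about 0.5 mm below TCP height and its end about 146 mm ahead. Next I'll move it in front of the mouth and align it.

>>> play_rows(
  offset=[
    [-6, 15, 0],
    [-6, 15, 0],
    [-6, 15, 0],
    [-6, 15, 0],
    [-6, 15, 0],
    [-6, 15, 0],
    [-6, 15, 0],
    [-6, 15, 0],
    [-6, 15, 0],
    [-6, 15, 0],
    [-6, 15, 0],
    [-5, 15, 0],
  ],
  turn=[0.05, 0.05, 0.05, 0.05, 0.05, 0.05, 0.05, 0.05, 0.05, 0.05, 0.05, 0.05],
)

```text
clock: 7.25
position: [378.0, 7.2, 45.5]
ee_rot: [0.764, -0.645, -0.002, -0.011]
contact_force: [0.5, 0.4, -1.0]
gripper_width: 36.4
```

>>> play_rows(
  offset=[
    [0, 0, -5],
    [0, 0, -5],
    [0, 0, -5],
    [0, 0, 0],
    [0, 0, 0],
  ],
  turn=[0, 0, 0, 0, 0],
)

```text
clock: 7.75
position: [377.2, 6.9, 28.0]
ee_rot: [0.764, -0.645, -0.003, -0.009]
contact_force: [-0.7, -0.3, -0.3]
gripper_width: 36.6
```

```bash
python3 -W ignore inhand.py
```

```text
[377.2   6.9  28. ] [ 0.7639 -0.6453 -0.003  -0.0094] F [-0.7 -0.3 -0.3] M [-0.01  0.09  0.  ] yaw -1.403 j6 1.32
top 1235 pitch -0.0212 roll -0.0011 ztop@tcp 45.2 yaw 0.2091 hand 0.1679 a99 146.7 b [np.float64(-3.8), np.float64(-1.8), np.float64(-1.6), np.float64(-2.0), np.float64(-2.0), np.float64(-1.5)]
side 570 pitch -0.0182 roll 0.0633 ztop@tcp 45.6 yaw 0.3051 hand 0.1679 a99 143.9 b [np.float64(-15.8), np.float64(-8.1), np.float64(-4.4), np.float64(-3.4), np.float64(-3.0), np.float64(-4.2)]
```

>>> play_rows(
  offset=[
    [1, -3, -3],
    [0, 0, -3],
    [0, 0, -3],
    [0, 0, 0],
    [0, 0, 0],
  ],
  turn=[-0.018, 0, 0, 0, 0],
)

```text
clock: 8.35
position: [378.7, 3.4, 18.7]
ee_rot: [0.757, -0.653, -0.003, -0.01]
contact_force: [0.0, -0.3, -1.0]
gripper_width: 36.4
```

```bash
cat > fit.py <<'E'
# brace edges in the jig frame, both in the top camera's own world
from inhand import *
O=np.array([614.2,38.2]); th=0.150; ux=np.array([np.cos(th),np.sin(th)]); uy=np.array([-ux[1],ux[0]])
def run(name,zr):
    im,d=eyes.get_image("top"); W=cloud("top",d); J=np.stack([(W[...,:2]-O)@ux,(W[...,:2]-O)@uy,W[...,2]],-1)
    wood=im[...,0].astype(int)-im[...,2]>40
    m=wood&(J[...,2]>zr[0])&(J[...,2]<zr[1])&(abs(J[...,1])<40)&(J[...,0]<-12)&(J[...,0]>-190)
    for x in range(-190,-10,15):
        k=m&(J[...,0]>=x)&(J[...,0]<x+15)
        if k.sum()>15:
            y=J[...,1][k]; print(x+7,"y",y.min().round(1),y.max().round(1),"mid",((y.min()+y.max())/2).round(1),"z",np.median(J[...,2][k]).round(1))
    if m.any(): print("xmax",J[...,0][m].max().round(1))
    t=(p[:2]-O); print("tcp jig",(t@ux).round(1),(t@uy).round(1))
    cv2.imwrite(f"pics/{name}.png",cv2.resize(im[120:300,160:340],(600,600),interpolation=cv2.INTER_CUBIC)[...,::-1])
if __name__=="__main__":
    import sys; run(sys.argv[1],(float(sys.argv[2]),float(sys.argv[3])))
E
python3 fit.py i1 24 45
```

```text
[378.7   3.4  18.7] [ 0.7571 -0.6532 -0.0026 -0.0102] F [ 0.  -0.3 -1. ] M [-0.08  0.11 -0.04] yaw -1.424 j6 1.31
-183 y -19.6 17.3 mid -1.1 z 34.7
-168 y -19.7 17.0 mid -1.4 z 34.3
-153 y -19.9 18.0 mid -1.0 z 34.0
-138 y -20.0 18.5 mid -0.8 z 33.7
-123 y -20.0 17.7 mid -1.1 z 33.4
-108 y -20.1 17.6 mid -1.2 z 33.1
-93 y -19.6 16.9 mid -1.4 z 32.9
xmax -90.5
tcp jig -238.0 0.8
```

View pics/i1.png

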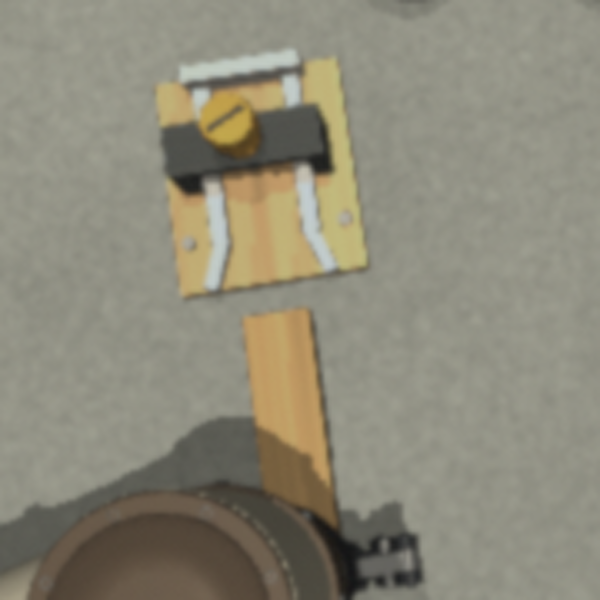

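The brace is in line with the channel: in the crop its end is at (280,312) and the mouth at (275,280). Its mid-line is at y = -1.1 and the nose is 3 mm above the floor. I'll shift 1 mm and insert to just before the foot.

>>> play_rows(
  offset=[
    [10, 2.5, 0],
    [10, 1.5, 0],
    [10, 1.5, 0],
    [10, 1.5, 0],
    [10, 1.5, 0],
    [10, 1.5, 0],
    [0, 0, 0],
  ],
  turn=[0, 0, 0, 0, 0, 0, 0],
)

```text
clock: 9.1
position: [446.4, 15.0, 19.1]
ee_rot: [0.757, -0.653, -0.002, -0.011]
contact_force: [-0.5, 0.3, -1.5]
gripper_width: 36.7
```

```bash
python3 fit.py i2 24 45
```

```text
[446.4  15.   19.1] [ 0.7575 -0.6528 -0.0017 -0.0115] F [-0.5  0.3 -1.5] M [-0.11  0.11  0.02] yaw -1.423 j6 1.35
-123 y -18.2 -8.9 mid -13.6 z 35.6
-108 y -18.5 3.5 mid -7.5 z 35.5
-93 y -18.6 19.1 mid 0.2 z 35.0
-78 y -18.3 19.2 mid 0.4 z 34.7
-63 y -18.5 19.3 mid 0.4 z 34.4
-48 y -18.7 19.1 mid 0.2 z 34.2
-33 y -18.6 18.7 mid 0.0 z 34.3
-18 y -17.5 17.2 mid -0.2 z 34.1
xmax -22.0
tcp jig -169.4 2.2
```

>>> play_rows(
  offset=[
    [0, 0, -1.5],
    [0, 0, -1.5],
    [0, 0, 0],
  ],
  turn=[0, 0, 0],
)

```text
clock: 9.45
position: [443.6, 14.2, 15.3]
ee_rot: [0.757, -0.653, -0.003, -0.01]
contact_force: [-0.1, 1.0, -1.1]
gripper_width: 36.8
```

>>> play_rows(
  offset=[
    [0, 0, -1],
    [0, 0, 0],
  ],
  turn=[0, 0],
)

```text
clock: 9.65
position: [443.6, 14.2, 14.5]
ee_rot: [0.757, -0.653, -0.002, -0.01]
contact_force: [0.7, -0.1, -0.1]
gripper_width: 36.7
```

```bash
python3 fit.py i3 24 45
```

```text
[443.6  14.2  14.5] [ 0.7572 -0.6531 -0.0025 -0.0105] F [ 0.7 -0.1 -0.1] M [-0.15 -0.11 -0.07] yaw -1.423 j6 1.35
-123 y -18.9 -8.3 mid -13.6 z 30.5
-108 y -19.1 6.3 mid -6.4 z 30.5
-93 y -18.8 18.1 mid -0.3 z 30.8
-78 y -19.1 19.1 mid -0.0 z 30.4
-63 y -19.1 18.6 mid -0.2 z 30.5
-48 y -18.8 19.1 mid 0.1 z 30.2
-33 y -19.2 18.6 mid -0.3 z 29.9
xmax -24.5
tcp jig -172.3 1.8
```

The nose is on the floor, its top at about 30 mm, and it is centred. I'll slide in 60 mm, then finish gently.

>>> play_rows(
  offset=[
    [10, 1.5, 0],
    [10, 1.5, 0],
    [10, 1.5, 0],
    [10, 1.5, 0],
    [10, 1.5, 0],
    [0, 0, 0],
  ],
  turn=[0, 0, 0, 0, 0, 0],
)

```text
clock: 10.3
position: [499.1, 22.6, 14.8]
ee_rot: [0.757, -0.653, -0.002, -0.011]
contact_force: [1.0, 0.0, -0.7]
gripper_width: 36.5
```

```bash
python3 fit.py i4 24 45
```

```text
[499.1  22.6  14.8] [ 0.7574 -0.6529 -0.0021 -0.0109] F [ 1.   0.  -0.7] M [ 0.01 -0.12  0.01] yaw -1.423 j6 1.38
-153 y -17.9 18.1 mid 0.1 z 32.0
-138 y -18.6 19.6 mid 0.5 z 31.9
-63 y -19.0 -14.8 mid -16.9 z 30.8
-48 y -19.0 -9.1 mid -14.0 z 30.7
-33 y -18.9 0.4 mid -9.3 z 30.8
-18 y -19.0 10.7 mid -4.2 z 30.6
xmax -12.2
tcp jig -116.1 1.8
```

>>> play_rows(
  offset=[
    [5, 0.7, 0],
    [5, 0.7, 0],
    [3, 0.5, 0],
    [0, 0, 0],
  ],
  turn=[0, 0, 0, 0],
)

```text
clock: 10.75
position: [511.1, 24.1, 14.6]
ee_rot: [0.757, -0.653, -0.003, -0.01]
contact_force: [1.1, 0.9, -0.4]
gripper_width: 36.6
```

>>> play_rows(
  offset=[
    [2, 0.3, 0],
    [2, 0.3, 0],
    [0, 0, 0],
  ],
  turn=[0, 0, 0],
)

```text
clock: 11.05
position: [515.0, 24.7, 14.7]
ee_rot: [0.757, -0.653, -0.003, -0.01]
contact_force: [-0.4, -1.4, 0.7]
gripper_width: 36.6
```

>>> play_rows(
  offset=[
    [2, 0.3, 0],
    [0, 0, 0],
  ],
  turn=[0, 0],
)

```text
clock: 11.25
position: [517.2, 25.0, 14.7]
ee_rot: [0.757, -0.653, -0.003, -0.01]
contact_force: [0.6, -0.8, 0.6]
gripper_width: 36.6
```

>>> play_rows(
  offset=[
    [2, 0.3, 0],
    [0, 0, 0],
  ],
  turn=[0, 0],
)

```text
clock: 11.45
position: [518.5, 25.1, 14.5]
ee_rot: [0.757, -0.653, -0.003, -0.009]
contact_force: [-1.5, 0.1, 0.5]
gripper_width: 36.3
```

>>> play_rows(
  offset=[
    [2, 0.3, 0],
    [0, 0, 0],
  ],
  turn=[0, 0],
)

```text
clock: 11.65
position: [518.5, 25.0, 14.1]
ee_rot: [0.757, -0.653, -0.005, -0.007]
contact_force: [-1.1, 0.1, 1.3]
gripper_width: 36.8
```

>>> play_rows(
  offset=[
    [3, 0.5, 0],
    [3, 0.5, 0],
  ],
  turn=[0, 0],
)

```text
clock: 11.85
position: [518.4, 24.4, 12.9]
ee_rot: [0.757, -0.653, -0.009, -0.002]
contact_force: [-8.5, -0.4, 4.1]
gripper_width: 36.5
```

```bash
python3 fit.py i5 24 45
```

```text
[518.4  24.4  12.9] [ 0.757  -0.6534 -0.0087 -0.002 ] F [-8.5 -0.4  4.1] M [0.06 1.73 0.22] yaw -1.424 j6 1.39
-123 y -19.7 17.8 mid -1.0 z 30.0
-108 y -19.9 6.3 mid -6.8 z 30.0
-18 y -19.6 -13.7 mid -16.6 z 29.6
xmax -12.8
tcp jig -96.7 0.7
```

Home: the TCP stalled and the push force rose to 8.5 N. I'll release and check.

>>> play_rows(
  offset=[
    [0, 0, 0],
    [0, 0, 0],
    [0, 0, 0],
    [0, 0, 0],
    [0, 0, 0],
  ],
  turn=[0, 0, 0, 0, 0],
  grip=0.5,
)

```text
clock: 12.4
position: [521.7, 25.1, 13.3]
ee_rot: [0.757, -0.653, -0.007, -0.004]
contact_force: [-0.2, 0.3, 0.2]
gripper_width: 64.3
```

>>> play_rows(
  offset=[
    [0, 0, 10],
    [0, 0, 20],
    [0, 0, 30],
    [0, 0, 30],
    [0, 0, 30],
    [-8, -1, 20],
    [-10, 0, 0],
    [-10, 0, 0],
    [-10, 0, 0],
    [0, 0, 0],
  ],
  turn=[0, 0, 0.14, 0.14, 0.14, 0.14, 0.14, 0.14, 0.14, 0.14],
)

```text
clock: 13.4
position: [483.3, 23.7, 167.2]
ee_rot: [0.992, -0.129, -0.001, -0.002]
contact_force: [0.1, 0.3, -0.1]
gripper_width: 64.4
```

```bash
python3 fit.py i6 24 45; python3 - <<'E'
from meas import *
im,d=eyes.get_image("side");print(brace("side",im,d,(560,30),(24,34)))
E
```

```text
[483.3  23.7 167.2] [ 0.9916 -0.1291 -0.0012 -0.002 ] F [ 0.1  0.3 -0.1] M [-0.01 -0.06  0.02] yaw -0.259 j6 2.5
-123 y -20.0 17.3 mid -1.3 z 29.9
-108 y -19.9 17.3 mid -1.3 z 29.7
-93 y -19.7 15.9 mid -1.9 z 29.8
-78 y -19.7 13.2 mid -3.3 z 29.7
-63 y -19.8 5.1 mid -7.3 z 29.8
-48 y -19.9 9.0 mid -5.5 z 29.8
-33 y -19.7 6.4 mid -6.6 z 29.7
-18 y -19.6 1.3 mid -9.2 z 29.7
xmax -12.5
tcp jig -131.5 5.3
(array([553.9,  29.6]), array([145.6,  48.1]), -2.999, np.float64(30.5), 734)
```

View pics/i6.png

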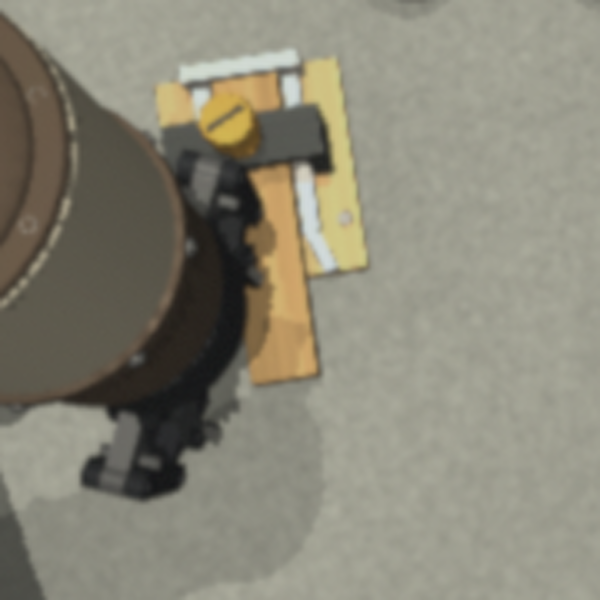

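The brace lies flat (top 29.8 mm), straight and centred (y about -1.2), with its rear end at about crop (285,380). Next: the thumbscrew head at crop (228,120). I'll bring the hand over it with j6 near its upper limit so that the whole turn can be made in one grip.

>>> play_rows(
  offset=[
    [18, 2, 0],
    [18, 2, 0],
    [18, 2, 0],
    [18, 2, 0],
    [18, 2, 0],
    [18, 2, 0],
    [18, 2, 0],
    [0, 0, 0],
  ],
  turn=[0.05, 0.05, 0.05, 0.05, 0.05, 0.05, 0.05, 0],
  grip=0.5,
)

```text
clock: 14.3
position: [615.9, 38.0, 170.1]
ee_rot: [0.999, 0.035, 0.0, -0.002]
contact_force: [-0.5, -0.4, -0.7]
gripper_width: 64.3
```

```bash
python3 - <<'E'
from fit import *
im,d=eyes.get_image("side");W=cloud("side",d);r=W[...,:2]-O+[3,-.8];J0=r@ux;J1=r@uy
k=(abs(J1)<15)&(W[...,2]>27)&(W[...,2]<34)&(J0<-20)&(J0>-200)&(im[...,0].astype(int)-im[...,2]>40);print("rear",np.percentile(J0[k],[0.5,2]),k.sum())
E
```

```text
[615.9  38.  170.1] [ 9.994e-01  3.490e-02  4.000e-04 -2.400e-03] F [-0.5 -0.4 -0.7] M [ 0.03  0.08 -0.01] yaw 0.07 j6 2.89
rear [-129.23016749 -128.47195105] 406
```

>>> play_rows(
  offset=[
    [0, 1, -15],
    [0, 0, -15],
    [0, 0, -15],
    [0, 0, -15],
    [0, 0, -15],
    [0, 0, -10],
    [0, 0, -5],
    [0, 0, 0],
  ],
  turn=[0, 0, 0, 0, 0, 0, 0, 0],
)

```text
clock: 15.15
position: [609.2, 37.9, 79.7]
ee_rot: [1.0, 0.025, -0.001, -0.003]
contact_force: [-0.0, 0.2, 0.6]
gripper_width: 63.7
```

```bash
python3 - <<'E'
from inhand import *
im,d=eyes.get_image("side")
u,v=map(int,proj("side",(615,39,91)))
cv2.imwrite("pics/s1.png",cv2.resize(im[v-60:v+60,u-80:u+80],(800,600),interpolation=cv2.INTER_CUBIC)[...,::-1])
E
```

```text
[609.2  37.9  79.7] [ 9.997e-01  2.460e-02 -6.000e-04 -2.800e-03] F [-0.   0.2  0.6] M [-0.01  0.02  0.02] yaw 0.049 j6 2.87
```

View pics/s1.png

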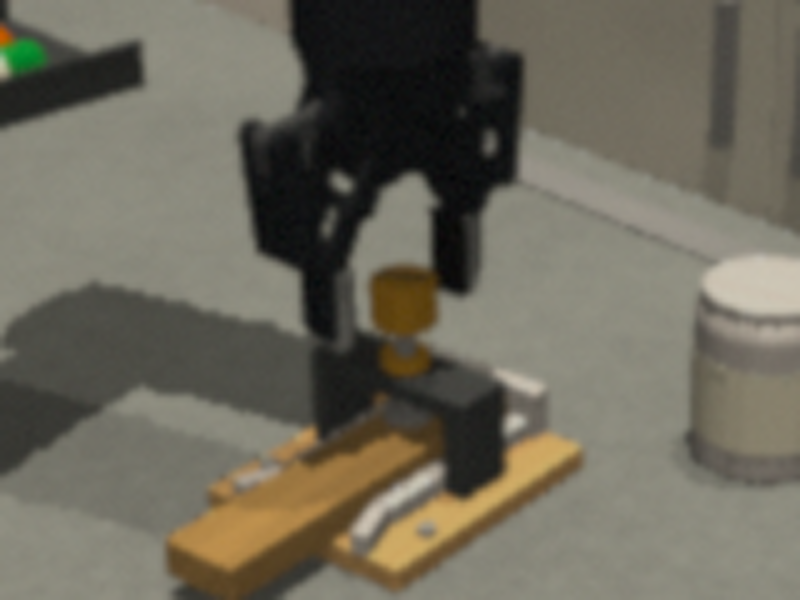

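The fingers straddle the brass head at crop (405,300), but x drifted to 609 during the descent. I'll correct that, lower 8 mm more and grip.

>>> play_rows(
  offset=[
    [4, 1, 0],
    [3, 0, -4],
    [0, 0, -4],
    [0, 0, 0],
  ],
  turn=[0, 0, 0, 0],
)

```text
clock: 15.6
position: [618.8, 39.5, 74.0]
ee_rot: [1.0, 0.024, 0.002, -0.003]
contact_force: [0.6, 0.5, -0.4]
gripper_width: 64.1
```

>>> play_rows(
  offset=[
    [0, 0, 0],
    [0, 0, 0],
    [0, 0, 0],
    [0, 0, 0],
    [0, 0, 0],
    [0, 0, 0],
  ],
  turn=[0, 0, 0, 0, 0, 0],
  grip=-1,
)

```text
clock: 16.2
position: [616.1, 39.1, 74.1]
ee_rot: [1.0, 0.024, -0.001, -0.003]
contact_force: [0.1, -0.5, 1.0]
gripper_width: 26.0
```

```bash
python3 -c "
import inhand"
```

```text
[616.1  39.1  74.1] [ 9.997e-01  2.410e-02 -7.000e-04 -3.000e-03] F [ 0.1 -0.5  1. ] M [-0.03  0.18 -0.02] yaw 0.048 j6 2.87
```

>>> play_rows(
  offset=[
    [0, 0, 0],
    [0, 0, 0],
    [0, 0, 0],
    [0, 0, 0],
    [0, 0, 0],
  ],
  turn=[-0.08, -0.08, -0.08, -0.08, -0.08],
)

```text
clock: 16.7
position: [615.7, 39.1, 74.1]
ee_rot: [0.984, -0.18, -0.001, -0.002]
contact_force: [-0.8, -0.6, 0.0]
gripper_width: 26.1
```

```bash
cat > rd.py <<'E'
from bench import arm
import numpy as np
s=arm.read_state();q=s["ee_rot"];print(s["clock"],s["position"].round(1),"F",s["contact_force"].round(1),"M",s["wrist_torque"].round(3),"j6",s["joints"][5].round(3),"yaw",round(2*np.arctan2(q[1],q[0]),3),"v6",s["joint_vel"][5].round(2),"tau6",s["joint_efforts"][5].round(3), "tilt",q[2:].round(4),s["gripper_width"].round(1))
E
python3 rd.py
```

```text
Traceback (most recent call last):
  File "rd.py", line 3, in <module>
    s=arm.read_state();q=s["ee_rot"];print(s["clock"],s["position"].round(1),"F",s["contact_force"].round(1),"M",s["wrist_torque"].round(3),"j6",s["joints"][5].round(3),"yaw",round(2*np.arctan2(q[1],q[0]),3),"v6",s["joint_vel"][5].round(2),"tau6",s["joint_efforts"][5].round(3), "tilt",q[2:].round(4),s["gripper_width"].round(1))
                                                                                                                                                                                                                                                                                                             ^^^^^^^^^^^^^^^^^^^^^^^^
AttributeError: 'float' object has no attribute 'round'
```

>>> play_rows(
  offset=[
    [0, 0, 0],
    [0, 0, 0],
    [0, 0, 0],
    [0, 0, 0],
    [0, 0, 0],
  ],
  turn=[-0.08, -0.08, -0.08, -0.08, -0.08],
)

```text
clock: 17.2
position: [615.3, 39.3, 74.1]
ee_rot: [0.926, -0.377, -0.001, -0.002]
contact_force: [0.1, 1.3, 0.2]
gripper_width: 26.3
```

```bash
python3 rd.py
```

```text
Traceback (most recent call last):
  File "rd.py", line 3, in <module>
    s=arm.read_state();q=s["ee_rot"];print(s["clock"],s["position"].round(1),"F",s["contact_force"].round(1),"M",s["wrist_torque"].round(3),"j6",s["joints"][5].round(3),"yaw",round(2*np.arctan2(q[1],q[0]),3),"v6",s["joint_vel"][5].round(2),"tau6",s["joint_efforts"][5].round(3), "tilt",q[2:].round(4),s["gripper_width"].round(1))
                                                                                                                                                                                                                                                                                                             ^^^^^^^^^^^^^^^^^^^^^^^^
AttributeError: 'float' object has no attribute 'round'
```

```bash
sed -i 's/s\["gripper_width"\].round(1)/s["gripper_width"]/' rd.py; python3 rd.py
```

```text
17.2 [615.3  39.3  74.1] F [0.1 1.3 0.2] M [0.048 0.207 0.177] j6 2.047 yaw -0.774 v6 -0.82 tau6 0.317 tilt [-0.0009 -0.0018] 26.323610798247053
```

>>> play_rows(
  offset=[
    [0, 0, 0],
    [0, 0, 0],
    [0, 0, 0],
  ],
  turn=[-0.08, -0.08, -0.08],
)

```text
clock: 17.5
position: [615.2, 39.6, 74.1]
ee_rot: [0.873, -0.488, -0.001, -0.002]
contact_force: [-0.0, -0.0, 0.5]
gripper_width: 26.6
```

```bash
python3 rd.py;python3 rd.py
```

```text
17.5 [615.2  39.6  74.1] F [-0.  -0.   0.5] M [0.101 0.187 0.232] j6 1.799 yaw -1.021 v6 -0.82 tau6 0.317 tilt [-0.0008 -0.0016] 26.584529701587666
17.5 [615.2  39.6  74.1] F [-0.  -0.   0.5] M [0.101 0.187 0.232] j6 1.799 yaw -1.021 v6 -0.82 tau6 0.317 tilt [-0.0008 -0.0016] 26.584529701587666
```

>>> play_rows(
  offset=[
    [0, 0, 0],
    [0, 0, 0],
    [0, 0, 0],
  ],
  turn=[-0.08, -0.08, -0.08],
)

```text
clock: 17.8
position: [615.1, 39.8, 74.1]
ee_rot: [0.806, -0.592, -0.001, -0.001]
contact_force: [-1.2, 0.2, 0.1]
gripper_width: 26.4
```

```bash
python3 rd.py
```

```text
17.8 [615.1  39.8  74.1] F [-1.2  0.2  0.1] M [0.111 0.16  0.217] j6 1.551 yaw -1.268 v6 -0.82 tau6 0.318 tilt [-0.0007 -0.0013] 26.351475137681124
```

j6's effort is a very clean reading (free-running 0.317). I'll slow down and take a new baseline at the finer pace.

>>> play_rows(
  offset=[
    [0, 0, 0],
    [0, 0, 0],
    [0, 0, 0],
    [0, 0, 0],
  ],
  turn=[-0.04, -0.04, -0.04, -0.04],
)

```text
clock: 18.2
position: [615.1, 40.0, 74.1]
ee_rot: [0.755, -0.656, -0.001, -0.001]
contact_force: [0.4, -0.9, -0.4]
gripper_width: 26.2
```

```bash
python3 rd.py
```

```text
18.2 [615.1  40.   74.1] F [ 0.4 -0.9 -0.4] M [0.037 0.199 0.236] j6 1.386 yaw -1.431 v6 -0.4 tau6 0.047 tilt [-0.0006 -0.0009] 26.219271531564143
```

>>> play_rows(
  offset=[
    [0, 0, 0],
    [0, 0, 0],
    [0, 0, 0],
    [0, 0, 0],
  ],
  turn=[-0.04, -0.04, -0.04, -0.04],
)

```text
clock: 18.6
position: [615.0, 40.1, 74.1]
ee_rot: [-0.699, 0.715, 0.0, 0.001]
contact_force: [-0.4, 0.0, 0.1]
gripper_width: 26.0
```

```bash
python3 rd.py
```

```text
18.6 [615.   40.1  74.1] F [-0.4  0.   0.1] M [0.171 0.159 0.26 ] j6 1.222 yaw 4.689 v6 -0.41 tau6 0.044 tilt [0.0004 0.0006] 26.027432781867248
```

>>> play_rows(
  offset=[
    [0, 0, 0],
    [0, 0, 0],
    [0, 0, 0],
    [0, 0, 0],
  ],
  turn=[-0.04, -0.04, -0.04, -0.04],
)

```text
clock: 19.0
position: [615.1, 40.3, 74.1]
ee_rot: [-0.639, 0.77, 0.0, 0.0]
contact_force: [-1.5, -0.3, 0.1]
gripper_width: 25.9
```

```bash
python3 rd.py
```

```text
19.0 [615.1  40.3  74.1] F [-1.5 -0.3  0.1] M [0.059 0.177 0.239] j6 1.058 yaw 4.527 v6 -0.4 tau6 0.019 tilt [0.0002 0.0004] 25.85018586719566
```

>>> play_rows(
  offset=[
    [0, 0, 0],
    [0, 0, 0],
    [0, 0, 0],
  ],
  turn=[-0.04, -0.04, -0.04],
)

```text
clock: 19.3
position: [615.1, 40.4, 74.1]
ee_rot: [-0.591, 0.807, 0.0, 0.0]
contact_force: [0.2, 0.4, 0.2]
gripper_width: 26.4
```

```bash
python3 rd.py
```

```text
19.3 [615.1  40.4  74.1] F [0.2 0.4 0.2] M [0.07  0.116 0.266] j6 0.936 yaw 4.405 v6 -0.41 tau6 -0.009 tilt [0.     0.0002] 26.427287056832984
```

>>> play_rows(
  offset=[
    [0, 0, 0],
    [0, 0, 0],
    [0, 0, 0],
  ],
  turn=[-0.04, -0.04, -0.04],
)

```text
clock: 19.6
position: [615.1, 40.6, 74.1]
ee_rot: [-0.541, 0.841, -0.0, -0.0]
contact_force: [-1.2, 0.3, -0.2]
gripper_width: 26.2
```

```bash
python3 rd.py
```

```text
19.6 [615.1  40.6  74.1] F [-1.2  0.3 -0.2] M [0.061 0.114 0.296] j6 0.814 yaw 4.284 v6 -0.4 tau6 -0.036 tilt [-0.0002 -0.    ] 26.218993145791153
```

Both readings agree that the foot is bearing: Mz went from about 0.225 to 0.296 and j6 effort fell from +0.045 to -0.036, a rise of about 0.08 N m (about 30 N). A little more brings it to mid-window.

>>> play_rows(
  offset=[
    [0, 0, 0],
    [0, 0, 0],
    [0, 0, 0],
  ],
  turn=[-0.04, -0.04, -0.04],
)

```text
clock: 19.9
position: [615.2, 40.6, 74.1]
ee_rot: [-0.489, 0.872, -0.0, -0.0]
contact_force: [-0.4, -0.3, -0.2]
gripper_width: 26.2
```

```bash
python3 rd.py
```

```text
19.9 [615.2  40.6  74.1] F [-0.4 -0.3 -0.2] M [0.095 0.063 0.312] j6 0.692 yaw 4.163 v6 -0.4 tau6 -0.064 tilt [-0.0004 -0.0002] 26.157655862884408
```

The rise is now 0.09-0.11 N m, well inside the window. I'll stop, let go and retreat.

>>> play_rows(
  offset=[
    [0, 0, 0],
    [0, 0, 0],
    [0, 0, 0],
    [0, 0, 0],
    [0, 0, 0],
    [0, 0, 0],
  ],
  turn=[0, 0, 0, 0, 0, 0],
  grip=0.5,
)

```text
clock: 20.5
position: [616.1, 40.8, 74.4]
ee_rot: [-0.49, 0.872, -0.001, 0.001]
contact_force: [0.2, 0.1, 0.1]
gripper_width: 64.1
```

>>> play_rows(
  offset=[
    [0, 0, 10],
    [0, 0, 15],
    [0, 0, 20],
    [0, 0, 25],
    [0, 0, 30],
    [-30, 0, 20],
    [-40, 0, 0],
    [-40, 0, 0],
    [-40, 0, 0],
    [0, 0, 0],
    [0, 0, 0],
  ],
  turn=[0, 0, 0, 0, 0, 0, 0, 0, 0, 0, 0],
)

```text
clock: 21.6
position: [461.9, 39.7, 206.3]
ee_rot: [-0.49, 0.872, -0.002, 0.005]
contact_force: [0.3, 0.7, 0.6]
gripper_width: 64.3
```

```bash
python3 rd.py; python3 - <<'E'
from meas import *
from fit import O,ux,uy
for n in("top","side"):
    im,d=eyes.get_image(n)
    for q in("tin","jar","oil_stick"):
        r=silhouettes(n,q)
        if r: w=cloud(n,d)[r[0]["mask"]]; print(n,q,np.round(r[0]["bbox"]),np.nanmedian(w,0).round())
    W=cloud(n,d);r=W[...,:2]-O+([3,-.8] if n=="side" else 0);J0=r@ux;J1=r@uy
    k=(abs(J1)<22)&(W[...,2]>27)&(W[...,2]<34)&(J0<-73)&(J0>-200)&(im[...,0].astype(int)-im[...,2]>40)
    if k.sum()>20: print(n,"rear",np.percentile(J0[k],1).round(1),"y",J1[k].min().round(1),J1[k].max().round(1),"z",np.median(W[k][:,2]).round(1),k.sum())
cv2.imwrite("pics/end.png",cv2.resize(im[120:270,220:420],(800,600),interpolation=cv2.INTER_CUBIC)[...,::-1])
E
```

```text
21.6 [461.9  39.7 206.3] F [0.3 0.7 0.6] M [ 0.039 -0.03  -0.036] j6 0.582 yaw 4.166 v6 -0.0 tau6 -0.007 tilt [-0.0021  0.0053] 64.30256991204182
[461.9  39.7 206.3] [-0.4901  0.8717 -0.0021  0.0053] F [0.3 0.7 0.6] M [ 0.04 -0.03 -0.04] yaw -2.117 j6 0.58
top jar [344. 101.  25.  35.] [ 737. -172.   68.]
top oil_stick [409. 125.  27.  40.] [ 679. -286.   89.]
top rear -128.9 y -19.8 18.2 z 29.7 588
side tin [364. 181.  33.  49.] [730. -66.  56.]
side jar [406. 206.  29.  40.] [ 730. -181.   43.]
side oil_stick [442. 232.  28.  56.] [ 673. -298.   63.]
side rear -129.3 y -21.2 20.6 z 30.6 307
```

View pics/end.png

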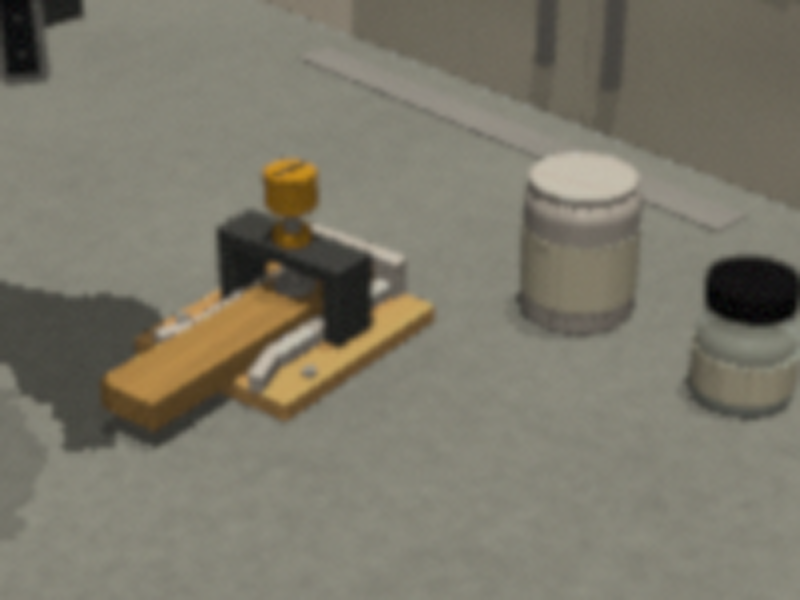

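The brace lies flat under the bridge with the foot down on it (crop (290,278)). The bystanders are where they were and the arm is clear, so I'm handing in.

```bash
python3 -c "
from bench import arm
print(arm.job_done())"
```

```text
the job is handed in; nothing more can be done
None
```

The brace is home against the end stop and clamped. I handed the job in at about 22 s of the 72 s allowed; no verdict was reported.

- **Insertion:** I took the 180 mm brace, slid it under the bridge until the hand stalled with a push force of 8.5 N, and let go.
- **Clamping:** I turned the thumbscrew clockwise about 2.2 rad in one grip. I stopped when the torque had risen about 0.09–0.11 N m over free-running. The wrist moment and the joint-6 effort agreed on this. By the given torque figures that is roughly 40 N of clamp force; I had no direct reading of the foot force.
- **Final checks:**
  - **Brace position:** its rear end is at jig x of about -129 mm (home is -130), and its top is at about 30 mm, so it lies flat. It sits about 1 mm off centre.
  - **Bystanders:** the jar and oil stick measured the same as at the start in both views, and the tin in the side view.
  - **Arm:** it was clear of everything.
- **Disagreements:**
  - **Cameras:** the two views differ by about 3 mm in x. I used the mean for reaching and compared positions within one view.
  - **Tin:** the network missed it in the last top picture.
  - **Hand drift:** the hand tilted and drifted by up to about 0.03 rad and 7 mm during moves, and I corrected it where it mattered.

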